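# Fill a capacitor rack by height

### The arm

A 6-joint arm with a two-finger parallel gripper is mounted at the origin on a cart in front of the work surface, level with it; the furniture and walls round the work are solid. World frame = base frame: x ahead of the robot, y to its left, z up, the work surface at z = 0. Lengths are in mm, angles in rad, forces in N, time in s.
With the tool pointing down it reaches from about 425 to 925 mm from the base axis. Payload 12.5 kg.
Tool frame: the origin (TCP) lies midway between the tips of the shut fingers; the grasp point (between the pads) lies 19 mm behind it (robot.hold_point_z is the distance from the TCP to the grasp point, in mm); z points along the fingers, y is the line along which they close (so a half turn about z gives the same grasp; the last joint's range is limited). The gripper opens to 85 mm and grips with 20 to 120 N. Pads are 22 mm wide; open, the fingers measure 114 mm over their backs; the gripper's body (76 mm by 85 mm) begins 54 mm behind the grasp point. The pads swing forward as they close: fully open they stand 13 mm farther back than shut.
Start: joints at [1.059, 0.491, 1.559, -0, 1.092, -0.106], TCP at [246.706, 574.266, 231.327] pointing down, gripper open.
Joint ranges: [-3.1, 3.1], [-0.84, 2.19], [0.05, 2.79], [-1.13, 4.28], [0.06, 2.93], [-2.69, 2.69]. Speed limits (rad/s): [2.22, 2.22, 2.79, 3.14, 3.14, 3.14].

### API

Orientations are given as a unit quaternion [w, x, y, z].
In Python, from bench import sense, cams, finish_job, robot gives the robot as it stands.
- The arm moves only by the tool servo_tool, never from a script. Its argument "series" is text: rows parted by semicolons, each of 7 numbers parted by spaces: the shift along the world's x, y, z in units of 25 mm (1.0 is 25 mm), then the turn, a rotation vector about the world's x, y, z in degrees, then the finger opening in mm, from 0 to 85.4. A call has 1 to 12 rows; each row shifts and turns the commanded pose from where the row before left it; what a row does not reach is not made up. A row lasts 1/10 s, in which the tool goes at most 50 mm and 8.59 degrees, less where a joint would pass 70% of its speed; a pose out of reach is approached as far as the arm can. A call is refused whole if a number of a shift passes 1 or a number of a turn 8.59, either way. A call with a gripper value outside its range is refused whole. The fingers move at their own pace and stop on an object; the grip force is fixed at half the most. Time passes only in rows, so rows that do not move let the fingers close. It gives the time, the measured TCP pose, the force, the opening and the grip force at its end, in the units of the state.
- sense(): the state, without advancing time (a new reading comes with each control period).
- cams.get_image(name): name is "side" or "top"; returns a dict with "img" (480x640x3 uint8, red, green, blue), "range_z" (480x640 float32, mm along the optical axis (not along the pixel's ray), 0 where there is no reading), "fx", "fy", "cx", "cy" (pixels), "dist_coeffs" ([k1, k2, p1, p2, k3] as OpenCV has them; the pictures are not rectified), "extrinsics" (4x4, takes a point from camera to world coordinates). Camera axes: x right, y up, looking along -z (the intrinsics and any distortion apply to the point x, -y, -z); pixel columns grow to the right and rows downward; lengths in mm; the calibration is good to about 2 mm. A picture is of the moment at which its call begins.
- finish_job(): hands the job in; it is judged then, once.
Trained networks look in a picture, given as the dict that the camera call returned (one of the last four; its "shot" number tells which), for a name from the list of things; names that differ only in an ending like _2 or _b are one class to them, and where a whole thing is asked for, a point or a joint stands for the part that bears it (a point fixed in the world has none). Each returns a list of dicts, best first, with "p" (0 to 1); they miss things now and then, are a little off and sometimes report something else, mostly with a low value. They report only what shows in the picture. A call takes as long as a camera call.
- cams.search_frame(label, picture): "position" ([column, row] in pixels, amid what is visible of it).
- cams.spot_point(label, picture): "position" ([column, row] in pixels: a listed point, or the origin of a listed thing).
The state is a dict: "t": time; "qpos": joint angles; "qvel": joint speeds; "joint_torque": joint torques, N m; "tcp_pos": TCP position; "orientation": TCP orientation; "force": force on the tool from outside, world axes, zero at the start; "wrist_torque": the same for the moment, N m; "width": opening from 0.0 (shut) to 1.0 (fully open); "gripper_force": force on a finger pad.
Only numpy, scipy, OpenCV 4.12 (cv2) and the standard library are available. Lean on these libraries where they do the work, as an engineer would, in place of code of your own. Each camera call takes 0.05 s, during which the arm holds its last target. There are 200 camera calls.

### The job

Lift the locking bar straight up and level out of the two U brackets of the empty rack and lay it lengthwise along the middle of the dark rubber mat. Then stand the four black capacitor cans in the four pockets of the rack in order of height, the tallest next to the bracket that has the round knob and the shortest at the other end. Keep the cans upright, set everything down gently without dropping it, and leave the tape roll and the heat sink where they are.

Things in the scene. Friction and masses are not known exactly. Their poses are not given: they have to be found in the camera images.
- rack: fixed capacitor rack: dark steel plate 74 (x) x 292 (y) x 6 mm. Origin: centre of its underside, z up. Four pockets in a row, centres at y = -87, -29, 29, 87 mm, x = 0; each 58 (x) x 54 (y) mm inside, floor at z = 6 mm, light walls 4 mm thick up to z = 12 mm. A U bracket stands at each end, y = +131 and -131 mm; one has a round knob, and which end that is changes.
- knob_bracket: fixed steel U bracket with a round knob (black, 22 mm wide, 32 mm high) 30 mm from its origin at -x, at one end of the rack, 44 mm from the nearest pocket's centre. Origin: centre of its underside, 6 mm above the bench; axes as the rack's. 30 (x) x 20 (y) mm; slot 17 mm wide, open above and to +-y; slot floor 24 mm, cheek tops 43 mm above the origin. The other bracket is the same without knob.
- bar: loose locking bar, square, aluminium with black ends, 12 x 290 x 12 mm, length along its y. Starts in both U brackets, over the middle of the pockets and along the rack's y, underside 30 mm above the bench. Origin: centre of its underside; z up. Balanced about its middle, about 0.12 kg.
- mat: dark rubber mat lying on the bench, fixed: 64 (x) x 310 (y) x 4 mm, its length along its own y. Origin: centre of its underside; z up.
- can_66: black cylindrical capacitor can with a light top, a grey stripe and two small screw terminals on top, 66 mm tall over all, 26 mm in diameter (the tallest of the four); stands upright, loose. Origin: centre of its underside; z up along the can. The terminals make up the top 3 mm.
- can_55: black cylindrical capacitor can with a light top, a grey stripe and two small screw terminals on top, 55 mm tall over all, 36 mm in diameter (the second tallest of the four); stands upright, loose. Origin: centre of its underside; z up along the can. The terminals make up the top 3 mm.
- can_44: black cylindrical capacitor can with a light top, a grey stripe and two small screw terminals on top, 44 mm tall over all, 22 mm in diameter (the third tallest of the four); stands upright, loose. Origin: centre of its underside; z up along the can. The terminals make up the top 3 mm.
- can_33: black cylindrical capacitor can with a light top, a grey stripe and two small screw terminals on top, 33 mm tall over all, 31 mm in diameter (the shortest of the four); stands upright, loose. Origin: centre of its underside; z up along the can. The terminals make up the top 3 mm.
- tape_roll: roll of amber tape lying flat, loose, 56 mm in diameter, 12 mm high; a bystander. Origin: centre of its underside.
- heat_sink_block: black finned heat sink, loose, 30 x 30 x 16 mm; a bystander. Origin: centre of its underside.

How it is judged:
By the outcome, as a careful person would: the job done as asked, in the order asked, and still so for the second after the job is handed in, with the robot touching nothing.
It also fails if it takes over 120 s, if anything falls off the work surface, if the arm or the gripper's body presses on something with over 40 N, if the wrist force passes 120 N, or if a joint passes its speed limit or range.

## Working session

There is one attempt and no reset: what is moved stays moved. The work goes in short steps, Python scripts to look and compute and a tool call to move; the robot and the scene stay as the last step left them, time stands still between calls to the robot, and variables do not carry over. Pictures are saved under pics/ and viewed, at most 14 in all, crops included, and the job is handed in when it is done.

Besides the shell and the picture viewer there is one more tool, called by a JSON object that holds its "name" and its "arguments", one argument or row to a line. servo_tool: Moves the arm, as the interface text tells. Its arguments: {"type":"object","properties":{"series":{"type":"string"}},"required":["series"]}

```bash
mkdir -p pics
cat > h.py <<'E'
import numpy as np, cv2
from bench import sense,cams,finish_job,robot
def world(p,px,z=None):
    """pixel array -> world; on plane z if given, else by depth"""
    px=np.asarray(px,float).reshape(-1,2)
    K=np.array([[p['fx'],0,p['cx']],[0,p['fy'],p['cy']],[0,0,1.]])
    n=cv2.undistortPoints(px.reshape(-1,1,2),K,np.array(p['dist_coeffs'],float)).reshape(-1,2)
    d=np.c_[n[:,0],-n[:,1],-np.ones(len(n))]
    E=np.array(p['extrinsics']);D=d@E[:3,:3].T;o=E[:3,3]
    if z is None:
        i=np.round(px).astype(int);s=p['range_z'][i[:,1].clip(0,479),i[:,0].clip(0,639)][:,None]
    else: s=((z-o[2])/D[:,2])[:,None]
    return o+D*s
def shot(n,f=None):
    p=cams.get_image(n)
    if f: cv2.imwrite('pics/'+f,cv2.cvtColor(p['img'],cv2.COLOR_RGB2BGR))
    return p
E
python3 - <<'E'
from h import *
s=sense();print({k:np.round(v,3) for k,v in s.items()},robot.hold_point_z)
for c in ['top','side']:
    p=shot(c,c+'0.png');print(c,np.round(p['extrinsics'],2).tolist())
    for l in 'rack knob_bracket bar mat can_66 can_55 can_44 can_33 tape_roll heat_sink_block'.split():
        print(l,end=' ')
        for r in cams.search_frame(l,p)[:2]: print('F',np.round(r['position']),round(r['p'],2),np.round(world(p,r['position'])[0]),end=' ')
        for r in cams.spot_point(l,p)[:2]: print('S',np.round(r['position']),round(r['p'],2),np.round(world(p,r['position'],0)[0]),end=' ')
        print()
E
```

```text
{'t': np.float64(0.0), 'qpos': array([ 1.059,  0.492,  1.559,  0.   ,  1.092, -0.106]), 'qvel': array([-0.002,  0.001, -0.   ,  0.001,  0.002, -0.001]), 'joint_torque': array([-2.0000e-03, -6.1843e+01, -2.6159e+01, -0.0000e+00,  4.0000e-03,
       -0.0000e+00]), 'tcp_pos': array([246.581, 574.049, 230.706]), 'orientation': array([-0.   ,  0.202,  0.979, -0.001]), 'force': array([-0.33 , -0.427,  0.591]), 'wrist_torque': array([0.012, 0.026, 0.011]), 'gripper_force': np.float64(0.0), 'width': np.float64(1.002)} 18.700000000000003
top [[-0.03, 1.0, -0.07, 383.04], [-1.0, -0.03, -0.02, -30.87], [-0.02, 0.07, 1.0, 1601.38], [0.0, 0.0, 0.0, 1.0]]
rack F [331. 221.] 0.87 [572. -50.   8.] S [328. 218.] 0.77 [580. -44.   0.] 
knob_bracket F [284. 222.] 0.65 [573.  79.  18.] S [282. 218.] 0.55 [586.  86.   0.] 
bar F [332. 216.] 0.77 [582. -53.  44.] F [306. 267.] 0.58 [445.  23.   4.] S [332. 219.] 0.68 [578. -55.   0.] 
mat F [309. 269.] 0.67 [439.  15.   9.] S [311. 269.] 0.6 [438.  10.   0.] 
can_66 F [234. 272.] 0.56 [436. 218.  51.] F [193. 216.] 0.41 [595. 334.  30.] S [423. 267.] 0.62
[... 1275 characters left out ...]
 -293.    0.] 
can_55 F [277. 195.] 0.72 [436. 212.  37.] F [313. 333.] 0.64 [ 443. -312.   32.] S [277. 207.] 0.79 [434. 214.   0.] S [316. 337.] 0.78 [ 451. -293.    0.] 
can_44 F [277. 195.] 0.72 [436. 212.  37.] F [313. 333.] 0.64 [ 443. -312.   32.] S [277. 207.] 0.79 [434. 214.   0.] S [316. 337.] 0.78 [ 451. -293.    0.] 
can_33 F [277. 195.] 0.72 [436. 212.  37.] F [313. 333.] 0.64 [ 443. -312.   32.] S [277. 207.] 0.79 [434. 214.   0.] S [316. 337.] 0.78 [ 451. -293.    0.] 
tape_roll F [278. 183.] 0.67 [450. 334.  15.] S [277. 184.] 0.7 [448. 352.   0.] 
heat_sink_block F [374. 378.] 0.93 [ 527. -418.   16.] F [276. 183.] 0.54 [445. 331.  15.] S [374. 381.] 0.69 [ 530. -411.    0.]
```

Run:
```python
import cv2
t=cv2.imread('pics/top0.png')[170:330,150:490];s=cv2.imread('pics/side0.png')[140:440,200:480]
cv2.imwrite('pics/t0c.png',cv2.resize(t,(800,376),interpolation=cv2.INTER_CUBIC))
cv2.imwrite('pics/s0c.png',cv2.resize(s,(560,600),interpolation=cv2.INTER_CUBIC))
```

```text
(no output)
```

View pics/t0c.png

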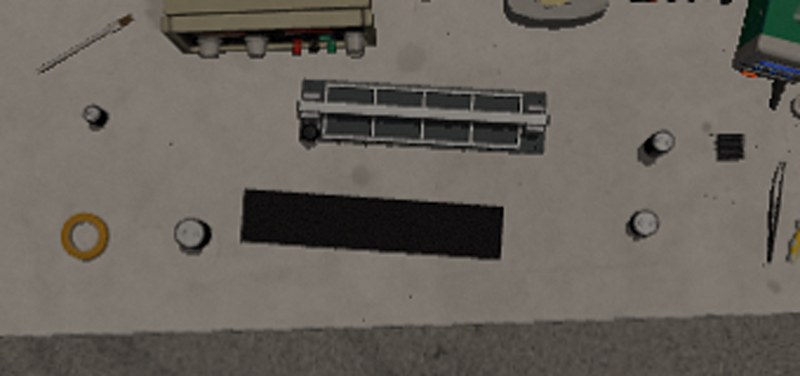

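View pics/s0c.png

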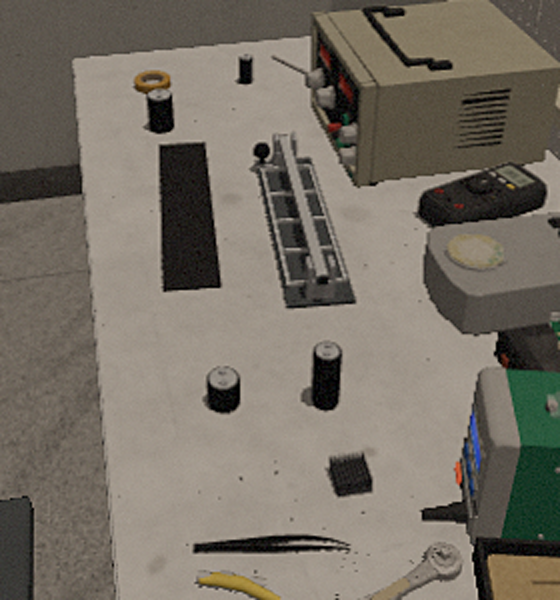

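The top crop shows the rack with the bar, and the knob at the left (+y) end at crop pixel (308,132). The cans are at (95,115) can_44, (192,233) can_55, (660,142) can_66 and (645,222) can_33. The mat is centred at about (372,224). The side view agrees with these.

```bash
cat > m.py <<'E'
from h import *
vv,uu=np.mgrid[0:480,0:640];PX=np.c_[uu.ravel(),vv.ravel()]
def cloud(p):
    P=world(p,PX);P[p['range_z'].ravel()<=0]=-9999;return P
def near(P,x,y,r,z0,z1):return P[(np.hypot(P[:,0]-x,P[:,1]-y)<r)&(P[:,2]>z0)&(P[:,2]<z1)]
def blob(P,z0=6):
    c=(P[:,:2].min(0)+P[:,:2].max(0))/2;return c
E
python3 - <<'E'
from m import *
G={'can_44':(594,334,44),'can_55':(436,216,55),'can_66':(560,-315,66),'can_33':(440,-308,33)}
for c in ['top','side']:
    p=shot(c);P=cloud(p);g=p['img'].mean(2).ravel()
    b=near(P,450,-150,30,-50,50);print(c,'bench z',np.median(b[:,2]))
    for k,(x,y,h) in G.items():
        A=near(P,x,y,45,12,90); 
        if len(A)<3: print(k,len(A));continue
        T=A[A[:,2]>h-9]
        print(k,len(A),len(T),'zq',np.round(np.percentile(A[:,2],[50,90,99])),'mid',np.round(blob(T),1),np.round(T[:,:2].mean(0),1),'ext',np.round(np.ptp(T[:,:2],axis=0)))
    B=P[(P[:,2]>36)&(P[:,2]<48)&(abs(P[:,0]-578)<30)&(abs(P[:,1]+50)<180)]
    f=cv2.fitLine(B[:,:2].astype(np.float32),cv2.DIST_HUBER,0,.1,.1).ravel()
    t=(B[:,:2]-f[2:])@f[:2];print('bar',len(B),f,'yaw',np.degrees(np.arctan2(-f[0]*np.sign(f[1]),abs(f[1]))),'ends',f[2:]+f[:2]*t.min(),f[2:]+f[:2]*t.max(),np.median(B[:,2]))
    Q=world(p,PX,4);m=((g<45)&(abs(Q[:,0]-445)<60)&(abs(Q[:,1]-12)<175)).reshape(480,640).astype(np.uint8)
    n,l,s,_=cv2.connectedComponentsWithStats(m);i=1+s[1:,4].argmax();M=Q[(l==i).ravel()][:,:2]
    print('mat',s[i,4],cv2.minAreaRect(M.astype(np.float32)),M.mean(0))
    # rack: rect of points 3..15 mm
    R=P[(P[:,2]>3)&(P[:,2]<25)&(abs(P[:,0]-575)<65)&(abs(P[:,1]+50)<175)]
    print('rack',len(R),cv2.minAreaRect(R[:,:2].astype(np.float32)))
E
```

```text
top bench z 1.2486784126847397
can_44 70 52 zq [39. 46. 50.] mid [587.2 340. ] [587.7 340. ] ext [20. 20.]
can_55 162 138 zq [52. 57. 60.] mid [443.3 228. ] [443.3 227.8] ext [33. 34.]
can_66 106 74 zq [62. 69. 72.] mid [ 530.6 -320.9] [ 531.3 -320.8] ext [24. 25.]
can_33 111 99 zq [31. 35. 38.] mid [ 439.2 -301.8] [ 439.7 -302. ] ext [28. 29.]
bar 511 [ 8.1170522e-02  9.9670023e-01  5.7614758e+02 -4.3479794e+01] yaw -4.6558504 ends [ 563.93569594 -193.43066694] [587.90371797 100.87485823] 41.78724054132522
mat 2426 ((450.14324951171875, 18.4822998046875), (309.28192138671875, 62.025634765625), 84.33504486083984) [450.34334842  17.66165077]
rack 2382 ((574.9141235351562, -49.96588134765625), (129.77914428710938, 349.6192626953125), 0.004844218492507935)
side bench z 2.582290259867648
can_44 82 35 zq [32. 45. 48.] mid [587.6 339.6] [586.6 337.7] ext [21. 21.]
can_55 236 95 zq [41. 56. 59.] mid [444.1 224.6] [443.7 221.3] ext [34. 35.]
can_66 419 153 zq [47. 66. 68.] mid [ 532.3 -320.8] [ 531.7 -323.4] ext [25. 26.]
can_33 290 211 zq [31. 34. 36.] mid [ 440.8 -302.3] [ 440.4 -304.8] ext [30. 32.]
bar 536 [ 7.5824924e-02  9.9712116e-01  5.7386102e+02 -6.6059387e+01] yaw -4.3486214 ends [ 563.95089675 -196.38060596] [586.73336802 103.21592418] 43.73538622661499
mat 1844 ((451.2320251464844, 17.86358642578125), (309.75677490234375, 61.92890548706055), 84.15780639648438) [449.24719933  -0.47260575]
rack 2454 ((574.9561157226562, -50.25787353515625), (129.66932678222656, 348.0290222167969), 0.009899240918457508)
```

{"name": "servo_tool", "arguments": {
  "series": "0.5 -1 -0.1 0 0 -3 50;0.5 -1 -0.1 0 0 -3 50;0.5 -1 -0.2 0 0 -3 50;0.5 -1 -0.2 0 0 -3 50;0.5 -1 -0.2 0 0 -3 50;0.5 -1 -0.2 0 0 -3 50;0.5 -1 -0.2 0 0 -3 50;0.5 -1 -0.2 0 0 -3 50;0.5 -1 -0.2 0 0 -3 50;0.5 -1 -0.2 0 0 -3 50;0.5 -1 -0.2 0 0 -3 50;0.5 -1 -0.2 0 0 -3 50"
}}

```text
t: 3.4
tcp_pos: [397.2, 273.3, 176.3]
orientation: [0.0, 0.495, 0.869, 0.0]
force: [-0.0, -0.5, -0.0]
width: 0.587
gripper_force: 0.0
```

{"name": "servo_tool", "arguments": {
  "series": "0.5 -1 -0.2 0 0 -3 50;0.5 -1 -0.2 0 0 -3 50;0.5 -1 -0.2 0 0 -3 50;0.5 -1 -0.2 0 0 -3 50;0.5 -1 -0.2 0 0 -3 50;0.5 -1 -0.2 0 0 -3 50;0.6 -1 -0.2 0 0 -3 50;0.6 -1 -0.2 0 0 -3 50;0.6 -1 -0.2 0 0 -3 50;0.6 -1 -0.2 0 0 -3 50;0.6 -1 -0.2 0 0 -3 50;0.6 -0.8 -0.2 0 0 -3 50"
}}

```text
t: 4.6
tcp_pos: [562.3, -22.2, 116.2]
orientation: [0.0, 0.74, 0.673, 0.0]
force: [0.5, 0.0, -1.0]
width: 0.585
gripper_force: 0.0
```

```bash
cat >> h.py <<'E'
from scipy.spatial.transform import Rotation as R_
def tool(target=None,yaw=None):
    s=sense();R=R_.from_quat(s['orientation'],scalar_first=True).as_matrix()
    a=np.degrees(np.arctan2(R[1,1],R[0,1]));print('t',s['t'],'tcp',np.round(s['tcp_pos'],1),'yaw',round(a,2),'tilt',np.round(R[:2,2],3),'F',np.round(s['force'],1),'w',round(float(s['width'])*85.4,1),'g',round(float(s['gripper_force'])))
    if target is not None: print('shift/25',np.round((np.array(target)-s['tcp_pos'])/25,2))
    if yaw is not None: print('turn',round((yaw-a+90)%180-90,2))
E
python3 -c "
from h import *
tool((575.7,-46.3,31.5),-4.5)"
```

```text
t 4.6 tcp [562.3 -22.2 116.2] yaw -5.4 tilt [ 0. -0.] F [ 0.5  0.  -1. ] w 50.0 g 0
shift/25 [ 0.53 -0.97 -3.39]
turn 0.9
```

{"name": "servo_tool", "arguments": {
  "series": "0.54 -0.97 0 0 0 0.9 50;0 0 -0.8 0 0 0 50;0 0 -0.9 0 0 0 50;0 0 -0.8 0 0 0 50;0 0 -0.5 0 0 0 50;0 0 -0.39 0 0 0 50;0 0 0 0 0 0 50;0 0 0 0 0 0 50"
}}

```text
t: 5.4
tcp_pos: [575.5, -45.0, 32.0]
orientation: [0.0, 0.733, 0.68, 0.0]
force: [-1.1, -0.7, 0.4]
width: 0.588
gripper_force: 0.0
```

```bash
python3 -c "
from h import *
tool((575.7,-46.3,31.5),-4.5)
p=shot('side','s1.png')
i=cv2.imread('pics/s1.png')[180:330,270:430];cv2.imwrite('pics/s1c.png',cv2.resize(i,(640,600),interpolation=cv2.INTER_CUBIC))"
```

```text
t 5.4 tcp [575.5 -45.   32. ] yaw -4.34 tilt [ 0.001 -0.   ] F [-1.1 -0.7  0.4] w 50.3 g 0
shift/25 [ 0.01 -0.05 -0.02]
turn -0.16
```

View pics/s1c.png

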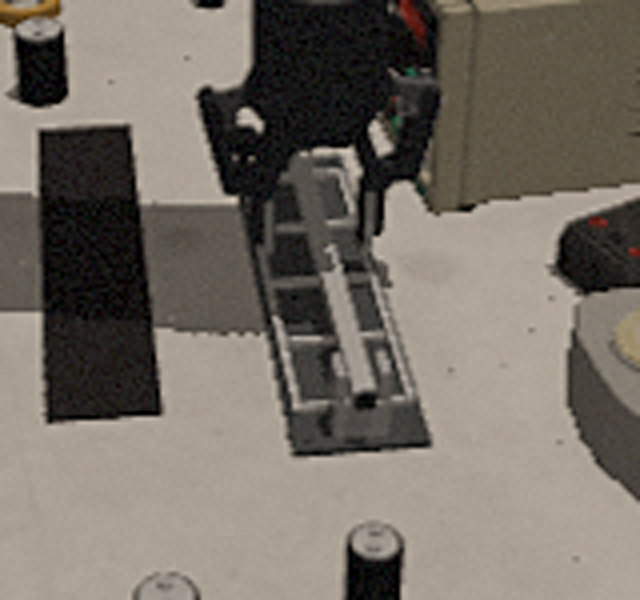

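The fingers straddle the bar at its middle, near crop pixels (260,215) and (375,215), so I'm closing now.

{"name": "servo_tool", "arguments": {
  "series": "0 0 -0.02 0 0 0 30;0 0 0 0 0 0 18;0 0 0 0 0 0 10;0 0 0 0 0 0 5;0 0 0 0 0 0 0;0 0 0 0 0 0 0;0 0 0 0 0 0 0;0 0 0 0 0 0 0;0 0 0 0 0 0 0"
}}

```text
t: 6.35
tcp_pos: [576.1, -45.1, 31.8]
orientation: [0.001, 0.734, 0.68, 0.001]
force: [3.6, 0.6, 6.7]
width: 0.117
gripper_force: 60.4
```

{"name": "servo_tool", "arguments": {
  "series": "0 0 0 0 0 0 0;0 0 0 0 0 0 0;0 0 0.1 0 0 0 0;0 0 0.2 0 0 0 0;0 0 0.3 0 0 0 0;0 0 0.4 0 0 0 0;0 0 0.4 0 0 0 0;0 0 0.4 0 0 0 0;0 0 0.2 0 0 0 0;0 0 0 0 0 0 0"
}}

```text
t: 7.35
tcp_pos: [575.3, -45.0, 81.9]
orientation: [0.0, 0.733, 0.68, 0.0]
force: [0.3, 0.2, -2.5]
width: 0.118
gripper_force: 59.6
```

```bash
cat > bar.py <<'E'
from m import *
def bar(P,x,y,z0,z1,dx=25):
    B=P[(P[:,2]>z0)&(P[:,2]<z1)&(abs(P[:,0]-x-.08*(P[:,1]-y))<dx)&(abs(P[:,1]-y)<170)&(abs(P[:,1]-y)>50)]
    f=cv2.fitLine(B[:,:2].astype(np.float32),cv2.DIST_HUBER,0,.1,.1).ravel();f*=np.sign(f[1]) if 0 else 1
    t=(B[:,:2]-f[2:])@f[:2];a=f[2:]+f[:2]*t.min();b=f[2:]+f[:2]*t.max()
    print('bar',len(B),'ang',np.degrees(np.arctan2(f[1],f[0])),'mid',(a+b)/2,'len',t.max()-t.min(),'z lo/hi y',np.median(B[B[:,1]<y][:,2]),np.median(B[B[:,1]>y][:,2]))
E
python3 - <<'E'
from bar import *
tool((450.7,18.2,0))
for c in ['top','side']:
    p=shot(c,'b1%s.png'%c);bar(cloud(p),575.7,-46.3,75,105)
i=cv2.imread('pics/b1side.png')[180:330,270:430];cv2.imwrite('pics/b1c.png',cv2.resize(i,(640,600),interpolation=cv2.INTER_CUBIC))
E
```

```text
t 7.35 tcp [575.3 -45.   81.9] yaw -4.34 tilt [ 0.001 -0.   ] F [ 0.3  0.2 -2.5] w 10.1 g 60
shift/25 [-4.99  2.53 -3.27]
bar 240 ang 85.41637 mid [573.02928752 -44.37558195] len 293.24042681951914 z lo/hi y 91.52481080811526 91.66005687969573
bar 216 ang 86.65258 mid [570.15342665 -48.52815175] len 289.3317161100921 z lo/hi y 93.08477330349399 89.38722802077541
```

View pics/b1c.png

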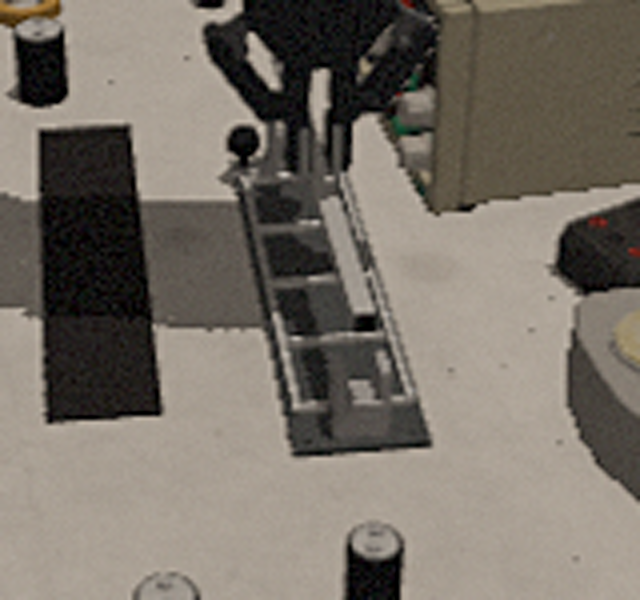

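The bar is held level at z≈80, clear of both brackets (slot visible near 300,150), and the knob end is at the far +y end.

{"name": "servo_tool", "arguments": {
  "series": "-0.4 0.2 0 0 0 -0.3 0;-0.7 0.4 0 0 0 -0.4 0;-0.8 0.4 0 0 0 -0.4 0;-0.8 0.4 0 0 0 0 0;-0.8 0.4 0 0 0 0 0;-0.7 0.4 -0.2 0 0 0 0;-0.5 0.26 -0.3 0 0 0 0;-0.28 0.1 -0.5 0 0 0 0;0 0 -0.6 0 0 0 0;0 0 -0.5 0 0 0 0;0 0 -0.4 0 0 0 0;0 0 0 0 0 0 0"
}}

```text
t: 8.65
tcp_pos: [449.8, 19.2, 17.6]
orientation: [-0.001, 0.74, 0.673, -0.001]
force: [0.0, 0.5, -2.3]
width: 0.12
gripper_force: 59.6
```

Run:
```python
from bar import *
tool((450.7,18.9,5.8))
for c in ['top','side']:
    p=shot(c,'b2%s.png'%c);bar(cloud(p),450.7,18.5,20,45)
```

```text
t 8.65 tcp [449.8  19.2  17.6] yaw -5.45 tilt [-0.002  0.   ] F [ 0.   0.5 -2.3] w 10.2 g 60
shift/25 [ 0.04 -0.01 -0.47]
bar 202 ang 84.36438 mid [447.42983077  19.35841755] len 293.4962513544548 z lo/hi y 27.477954385067278 27.59398874902422
bar 207 ang 84.476295 mid [446.24931466  -5.44619131] len 248.85990963905442 z lo/hi y 30.262252940238398 30.973603087633478
```

{"name": "servo_tool", "arguments": {
  "series": "0.04 0 -0.15 0 0 0 0;0 0 -0.1 0 0 0 0;0 0 -0.08 0 0 0 0;0 0 -0.06 0 0 0 0;0 0 -0.04 0 0 0 0;0 0 0 0 0 0 0;0 0 0 0 0 0 0"
}}

```text
t: 9.45
tcp_pos: [451.7, 19.0, 7.8]
orientation: [0.0, 0.74, 0.673, 0.0]
force: [-0.1, -0.7, -1.2]
width: 0.119
gripper_force: 59.6
```

{"name": "servo_tool", "arguments": {
  "series": "0 0 -0.04 0 0 0 0;0 0 -0.03 0 0 0 0;0 0 0 0 0 0 0;0 0 0 0 0 0 0"
}}

```text
t: 9.85
tcp_pos: [451.7, 19.0, 6.1]
orientation: [0.0, 0.74, 0.673, -0.0]
force: [-0.2, -0.5, -1.5]
width: 0.116
gripper_force: 59.6
```

{"name": "servo_tool", "arguments": {
  "series": "0 0 -0.03 0 0 0 0;0 0 0 0 0 0 0;0 0 0 0 0 0 0"
}}

```text
t: 10.15
tcp_pos: [451.8, 19.0, 5.8]
orientation: [0.0, 0.74, 0.673, 0.0]
force: [-1.6, 0.1, 7.9]
width: 0.116
gripper_force: 60.8
```

Contact felt (+8 N), so I'm releasing.

{"name": "servo_tool", "arguments": {
  "series": "0 0 0 0 0 0 14;0 0 0 0 0 0 18;0 0 0 0 0 0 24;0 0 0 0 0 0 30;0 0 0 0 0 0 40;0 0 0.2 0 0 0 40;0 0 0.5 0 0 0 45;0 0 0.8 0 0 0 50;0 0 1 0 0 0 50;0 0 1 0 0 0 50;0 0.4 1 0 0 0 55;0 0.8 0 0 0 0 55"
}}

```text
t: 11.35
tcp_pos: [452.8, 48.7, 120.8]
orientation: [0.002, 0.74, 0.672, 0.002]
force: [-0.1, -0.5, -0.1]
width: 0.64
gripper_force: 0.0
```

{"name": "servo_tool", "arguments": {
  "series": "0 1 0 0 0 0 60;0 1 0 0 0 0 60;0 1 0 0 0 0 60;0 1 0 0 0 0 60;0 1 0 0 0 0 60;0 1 0 0 0 0 60;0 1 0 0 0 0 60;0 0.5 0 0 0 0 60;0 0 0 0 0 0 60"
}}

```text
t: 12.25
tcp_pos: [451.5, 237.4, 117.9]
orientation: [0.0, 0.739, 0.673, 0.0]
force: [-0.3, -1.1, 0.3]
width: 0.702
gripper_force: 0.0
```

Run:
```python
from bar import *
tool((443.7,226.5,18))
for c in ['top','side']:
    p=shot(c,'b3%s.png'%c);P=cloud(p);bar(P,450.7,18.5,11,25)
    g=p['img'].mean(2).ravel();h=p['img']
    # rack walls: bright pixels on z=12 near rack
    Q=world(p,PX,12);c0=np.array([575.7,-46.3]);a=np.radians(-4.5);u=np.array([np.cos(a),np.sin(a)]);v=np.array([-u[1],u[0]])
    L=np.c_[(Q[:,:2]-c0)@u,(Q[:,:2]-c0)@v]
    for ax,lim,o in((0,45,1),(1,125,0)):
        m=(abs(L[:,ax])<lim)&(abs(L[:,o])<(90 if o==1 else 26))
        b=np.arange(-lim,lim+.1,3);k=np.digitize(L[m,ax],b);print('xy'[ax],[(int(b[i-1]),int(g[m][k==i].mean())) for i in range(1,len(b)) if (k==i).any()])
t=cv2.imread('pics/b3top.png')[190:300,220:400];cv2.imwrite('pics/b3c.png',cv2.resize(t,(800,489),interpolation=cv2.INTER_CUBIC))
```

```text
t 12.25 tcp [451.5 237.4 117.9] yaw -5.34 tilt [0. 0.] F [-0.3 -1.1  0.3] w 59.9 g 0
shift/25 [-0.31 -0.44 -4.  ]
bar 309 ang 84.223785 mid [449.43907791  16.37203657] len 300.9596229566848 z lo/hi y 16.06431994954721 15.488858263305701
x [(-45, 125), (-42, 126), (-39, 89), (-36, 46), (-33, 91), (-30, 104), (-27, 64), (-24, 53), (-21, 54), (-18, 53), (-15, 53), (-12, 53), (-9, 53), (-6, 53), (-3, 53), (0, 53), (3, 52), (6, 55), (9, 54), (12, 55), (15, 54), (18, 53), (21, 53), (24, 53), (27, 49), (30, 111), (33, 87), (36, 93), (39, 123), (42, 126)]
y [(-125, 66), (-122, 29), (-119, 86), (-116, 97), (-113, 40), (-110, 49), (-107, 49), (-104, 49), (-101, 49), (-98, 48), (-95, 49), (-92, 49), (-89, 49), (-86, 49), (-83, 49), (-80, 49), (-77, 49), (-74, 49), (-71, 49), (-68, 49), (-65, 47), (-62, 60), (-59, 134), (-56, 47), (-53, 48), (-50, 49), (-47, 49), (-44, 49), (-41, 49), (-38, 49), (-35, 50), (-32, 50), (-29, 49), (-26, 49), (-23, 49), (-20, 49), (-17, 50), (-14, 50), (-11, 50), (-8, 48), (-5, 51), (-2, 118), (1, 63), (4, 48), (7, 49), (10, 49), (13, 49), (16, 50), (19, 50), (22, 5
[... 983 characters left out ...]
5), (-74, 65), (-71, 57), (-68, 55), (-65, 60), (-62, 88), (-59, 109), (-56, 142), (-53, 57), (-50, 52), (-47, 56), (-44, 57), (-41, 57), (-38, 57), (-35, 56), (-32, 59), (-29, 58), (-26, 58), (-23, 57), (-20, 57), (-17, 58), (-14, 57), (-11, 56), (-8, 60), (-5, 80), (-2, 101), (1, 133), (4, 107), (7, 48), (10, 55), (13, 61), (16, 59), (19, 59), (22, 59), (25, 57), (28, 58), (31, 60), (34, 59), (37, 58), (40, 59), (43, 58), (46, 55), (49, 63), (52, 67), (55, 100), (58, 117), (61, 139), (64, 57), (67, 54), (70, 57), (73, 58), (76, 57), (79, 58), (82, 57), (85, 62), (88, 60), (91, 57), (94, 62), (97, 58), (100, 57), (103, 60), (106, 58), (109, 65), (112, 91), (115, 99), (118, 134), (121, 102)]
```

View pics/b3c.png

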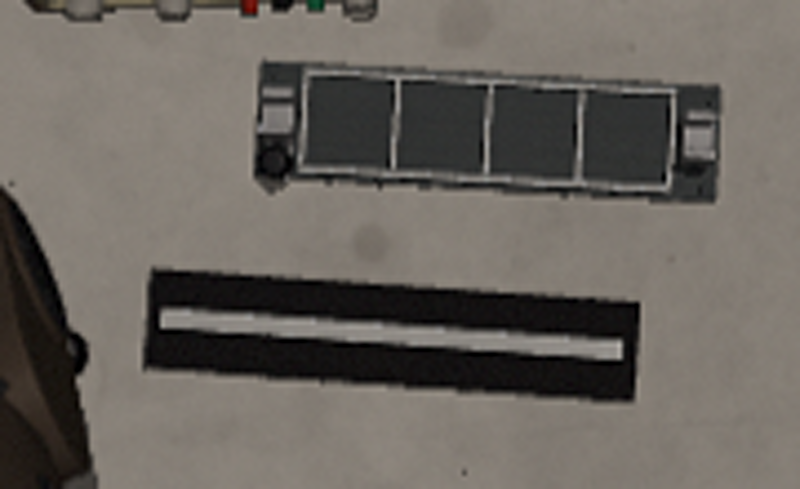

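The picture shows the bar lying along the middle of the mat (160–623, 320–348), the four pockets empty and the knob at the left end (275,158). Next is can_55.

{"name": "servo_tool", "arguments": {
  "series": "-0.31 -0.44 0 0 0 0 64;0 0 -0.8 0 0 0 64;0 0 -1 0 0 0 64;0 0 -1 0 0 0 64;0 0 -0.8 0 0 0 64;0 0 -0.4 0 0 0 64;0 0 0 0 0 0 64;0 0 0 0 0 0 45;0 0 0 0 0 0 36;0 0 0 0 0 0 30;0 0 0 0 0 0 30;0 0 0 0 0 0 30"
}}

```text
t: 13.55
tcp_pos: [444.4, 225.5, 19.0]
orientation: [0.0, 0.74, 0.673, 0.001]
force: [0.1, -2.5, 6.4]
width: 0.39
gripper_force: 59.1
```

Run:
```python
from h import *
tool((578.8,-17.6,24.5),-4.5)
```

```text
t 13.55 tcp [444.4 225.5  19. ] yaw -5.44 tilt [0.002 0.   ] F [ 0.1 -2.5  6.4] w 33.3 g 59
shift/25 [ 5.38 -9.73  0.22]
turn 0.94
```

{"name": "servo_tool", "arguments": {
  "series": "0 0 0.2 0 0 0 30;0 0 0.5 0 0 0 30;0 0 0.9 0 0 0 30;0.2 -0.4 0.9 0 0 0.3 30;0.4 -0.7 0.5 0 0 0.3 30;0.5 -0.9 0 0 0 0.3 30;0.6 -1 0 0 0 0 30;0.6 -1 0 0 0 0 30;0.6 -1 0 0 0 0 30;0.6 -1 0 0 0 0 30;0.6 -1 0 0 0 0 30;0.5 -1 0 0 0 0 30"
}}

```text
t: 14.75
tcp_pos: [559.7, 24.4, 94.1]
orientation: [0.0, 0.735, 0.679, 0.0]
force: [0.0, 0.1, -0.8]
width: 0.39
gripper_force: 59.6
```

{"name": "servo_tool", "arguments": {
  "series": "0.4 -0.8 0 0 0 0 30;0.3 -0.6 0 0 0 0 30;0.08 -0.3 -0.2 0 0 0 30;0 0 -0.5 0 0 0 30;0 0 -0.7 0 0 0 30;0 0 -0.5 0 0 0 30;0 0 -0.3 0 0 0 30;0 0 -0.2 0 0 0 30;0 0 0 0 0 0 30"
}}

```text
t: 15.65
tcp_pos: [578.2, -16.7, 32.3]
orientation: [-0.0, 0.734, 0.679, -0.0]
force: [-0.3, 0.1, -0.7]
width: 0.391
gripper_force: 59.6
```

Run:
```python
from h import *
tool((578.8,-17.6,25),-4.5)
```

```text
t 15.65 tcp [578.2 -16.7  32.3] yaw -4.53 tilt [-0.001  0.   ] F [-0.3  0.1 -0.7] w 33.4 g 60
shift/25 [ 0.02 -0.04 -0.29]
turn 0.03
```

{"name": "servo_tool", "arguments": {
  "series": "0 0 -0.1 0 0 0 30;0 0 -0.08 0 0 0 30;0 0 -0.05 0 0 0 30;0 0 0 0 0 0 30;0 0 0 0 0 0 30"
}}

```text
t: 16.15
tcp_pos: [578.5, -17.0, 27.2]
orientation: [0.0, 0.735, 0.678, 0.0]
force: [-0.9, 0.2, -1.1]
width: 0.396
gripper_force: 59.6
```

{"name": "servo_tool", "arguments": {
  "series": "0 0 -0.04 0 0 0 30;0 0 0 0 0 0 30;0 0 0 0 0 0 30"
}}

```text
t: 16.45
tcp_pos: [578.4, -17.0, 26.1]
orientation: [0.0, 0.735, 0.678, 0.0]
force: [-0.4, -0.6, -1.3]
width: 0.39
gripper_force: 59.6
```

{"name": "servo_tool", "arguments": {
  "series": "0 0 -0.04 0 0 0 30;0 0 0 0 0 0 30;0 0 0 0 0 0 30"
}}

```text
t: 16.75
tcp_pos: [578.5, -17.0, 25.1]
orientation: [0.0, 0.735, 0.678, 0.0]
force: [0.5, 0.7, -0.6]
width: 0.394
gripper_force: 59.8
```

{"name": "servo_tool", "arguments": {
  "series": "0 0 -0.03 0 0 0 30;0 0 0 0 0 0 30;0 0 0 0 0 0 30"
}}

```text
t: 17.05
tcp_pos: [578.5, -17.0, 25.0]
orientation: [0.0, 0.735, 0.678, 0.0]
force: [-2.7, -0.6, 10.0]
width: 0.391
gripper_force: 60.8
```

{"name": "servo_tool", "arguments": {
  "series": "0 0 0 0 0 0 38;0 0 0 0 0 0 42;0 0 0 0 0 0 48;0 0 0 0 0 0 52;0 0 0.2 0 0 0 52;0 0 0.5 0 0 0 52;0 0 0.9 0 0 0 52;0 0 1 0 0 0 52;0 0 1 0 0 0 52;0 0 0.4 0 0 0 52"
}}

```text
t: 18.05
tcp_pos: [579.2, -17.1, 127.4]
orientation: [0.002, 0.735, 0.678, 0.001]
force: [1.2, 0.1, -0.6]
width: 0.608
gripper_force: 0.0
```

Run:
```python
from m import *
tool((587.4,339.6,14),-4.5)
p=shot('top');P=cloud(p)
for y in range(0,420,30):
    A=P[(abs(P[:,1]-y)<15)&(P[:,2]>20)&(P[:,0]>600)&(P[:,0]<760)]
    print(y,len(A),A[:,0].min() if len(A) else '',A[:,2].max() if len(A) else '')
A=near(P,587,340,40,12,60);print(blob(A[A[:,2]>35]))
A=near(P,578,-17,27,45,75);print('c55',blob(A),np.median(A[:,2]))
```

```text
t 18.05 tcp [579.2 -17.1 127.4] yaw -4.55 tilt [ 0.004 -0.001] F [ 1.2  0.1 -0.6] w 51.9 g 0
shift/25 [ 0.33 14.27 -4.53]
turn 0.05
0 470 600.4558564642359 813.7372371216353
30 758 600.0927760175418 814.037987382299
60 680 653.8051549833586 813.7152084376035
90 802 600.705806935286 813.9778685308337
120 785 646.3065846654472 812.9724330201975
150 807 644.4673703082718 813.1675464185494
180 793 646.1797273179848 813.818018127668
210 764 644.3844590460511 812.9289189164363
240 480 660.5596386558891 814.1860439546062
270 242 747.9489423665092 813.0654279666514
300 235 747.1755848033922 813.3442638158518
330 230 747.2303502165976 813.6705743103013
360 230 747.4763494555622 812.9733759552771
390 232 747.9719737119171 813.0853326359701
[587.15967207 339.97038329]Traceback (most recent call last):
  File "<stdin>", line 8, in <module>
  File "m.py", line 7, in blob
    c=(P[:,:2].min(0)+P[:,:2].max(0))/2;return c
       ~~~~~~~~~~~^^^
    return umr_minimum(a, axis, None, out, keepdims, initial, where)
ValueError: zero-size array to reduction operation minimum which has no identity
```

{"name": "servo_tool", "arguments": {
  "series": "-0.5 0.5 0 0 0 0 52;-0.7 0.9 0 0 0 0 52;-0.6 1 0 0 0 0 52;-0.2 1 0 0 0 0 52;0 1 0 0 0 0 52;0 1 0 0 0 0 52;0 1 0 0 0 0 52;0 1 0 0 0 0 52;0 1 0 0 0 0 52;0 1 0 0 0 0 52;0 1 0 0 0 0 52;0.2 1 0 0 0 0 52"
}}

```text
t: 19.3
tcp_pos: [532.7, 268.9, 123.6]
orientation: [-0.0, 0.735, 0.679, -0.001]
force: [0.1, 0.7, 0.0]
width: 0.607
gripper_force: 0.0
```

{"name": "servo_tool", "arguments": {
  "series": "0.4 1 -0.2 0 0 0 52;0.6 1 -0.4 0 0 0 52;0.7 0.6 -0.6 0 0 0 52;0.43 0.27 -0.8 0 0 0 52;0 0 -0.8 0 0 0 52;0 0 -0.8 0 0 0 52;0 0 -0.5 0 0 0 52;0 0 -0.3 0 0 0 52;0 0 0 0 0 0 52"
}}

```text
t: 20.2
tcp_pos: [586.3, 339.5, 13.4]
orientation: [-0.0, 0.735, 0.678, -0.001]
force: [0.2, -1.2, 0.3]
width: 0.607
gripper_force: 0.0
```

Run:
```python
from h import *
tool((587.4,339.6,14),-4.5)
```

```text
t 20.2 tcp [586.3 339.5  13.4] yaw -4.56 tilt [-0.001 -0.001] F [ 0.2 -1.2  0.3] w 51.8 g 0
shift/25 [0.04 0.   0.03]
turn 0.06
```

{"name": "servo_tool", "arguments": {
  "series": "0.04 0 0.02 0 0 0 40;0 0 0 0 0 0 30;0 0 0 0 0 0 22;0 0 0 0 0 0 16;0 0 0 0 0 0 16;0 0 0 0 0 0 16;0 0 0 0 0 0 16"
}}

```text
t: 20.9
tcp_pos: [588.1, 339.9, 15.9]
orientation: [0.0, 0.735, 0.679, 0.001]
force: [-1.3, -0.1, 6.5]
width: 0.233
gripper_force: 58.8
```

Run:
```python
from h import *
tool((574.2,-75.4,20),-4.5)
```

```text
t 20.9 tcp [588.1 339.9  15.9] yaw -4.55 tilt [0.001 0.001] F [-1.3 -0.1  6.5] w 19.9 g 59
shift/25 [ -0.56 -16.61   0.16]
turn 0.05
```

{"name": "servo_tool", "arguments": {
  "series": "0 0 0.2 0 0 0 16;0 0 0.5 0 0 0 16;-0.2 0 0.8 0 0 0 16;-0.4 -0.4 1 0 0 0 16;-0.5 -0.7 0.9 0 0 0 16;-0.5 -1 0.6 0 0 0 16;-0.3 -1 0 0 0 0 16;0 -1 0 0 0 0 16;0 -1 0 0 0 0 16;0 -1 0 0 0 0 16;0 -1 0 0 0 0 16;0 -1 0 0 0 0 16"
}}

```text
t: 22.1
tcp_pos: [540.2, 136.3, 115.8]
orientation: [0.0, 0.735, 0.679, 0.0]
force: [-0.1, -1.1, -0.8]
width: 0.232
gripper_force: 58.7
```

{"name": "servo_tool", "arguments": {
  "series": "0 -1 0 0 0 0 16;0 -1 0 0 0 0 16;0 -1 0 0 0 0 16;0 -1 0 0 0 0 16;0.2 -1 0 0 0 0 16;0.3 -1 0 0 0 0 16;0.4 -1 0 0 0 0 16;0.3 -0.8 0 0 0 0 16;0.14 -0.5 0 0 0 0 16;0 -0.2 -0.3 0 0 0 16;0 0 -0.6 0 0 0 16;0 0 -0.8 0 0 0 16"
}}

```text
t: 23.3
tcp_pos: [573.6, -74.8, 72.3]
orientation: [0.0, 0.735, 0.679, 0.0]
force: [-0.4, 0.4, -1.0]
width: 0.233
gripper_force: 58.7
```

Run:
```python
from h import *
tool((574.2,-75.4,20),-4.5)
```

```text
t 23.3 tcp [573.6 -74.8  72.3] yaw -4.54 tilt [ 0.001 -0.   ] F [-0.4  0.4 -1. ] w 19.9 g 59
shift/25 [ 0.03 -0.03 -2.09]
turn 0.04
```

{"name": "servo_tool", "arguments": {
  "series": "0 0 -0.7 0 0 0 16;0 0 -0.5 0 0 0 16;0 0 -0.3 0 0 0 16;0 0 -0.2 0 0 0 16;0 0 -0.1 0 0 0 16;0 0 -0.08 0 0 0 16;0 0 -0.04 0 0 0 16;0 0 0 0 0 0 16;0 0 0 0 0 0 16"
}}

```text
t: 24.2
tcp_pos: [573.8, -75.3, 24.6]
orientation: [0.0, 0.735, 0.678, 0.0]
force: [0.1, -1.0, -0.4]
width: 0.23
gripper_force: 58.7
```

{"name": "servo_tool", "arguments": {
  "series": "0 0 -0.04 0 0 0 16;0 0 0 0 0 0 16;0 0 0 0 0 0 16"
}}

```text
t: 24.5
tcp_pos: [573.7, -75.2, 23.3]
orientation: [0.0, 0.735, 0.678, 0.0]
force: [0.3, 0.2, -1.2]
width: 0.234
gripper_force: 58.7
```

{"name": "servo_tool", "arguments": {
  "series": "0 0 -0.04 0 0 0 16;0 0 0 0 0 0 16;0 0 0 0 0 0 16"
}}

```text
t: 24.8
tcp_pos: [573.7, -75.2, 22.3]
orientation: [0.0, 0.735, 0.678, 0.0]
force: [0.3, -0.7, -0.8]
width: 0.233
gripper_force: 58.7
```

{"name": "servo_tool", "arguments": {
  "series": "0 0 -0.03 0 0 0 16;0 0 0 0 0 0 16;0 0 0 0 0 0 16"
}}

```text
t: 25.1
tcp_pos: [573.8, -75.3, 21.9]
orientation: [0.0, 0.735, 0.678, 0.0]
force: [-0.9, 0.0, 5.2]
width: 0.234
gripper_force: 59.2
```

{"name": "servo_tool", "arguments": {
  "series": "0 0 0 0 0 0 25;0 0 0 0 0 0 32;0 0 0 0 0 0 40;0 0 0 0 0 0 46;0 0 0.2 0 0 0 52;0 0 0.5 0 0 0 52;0 0 0.9 0 0 0 52;0 0 1 0 0 0 52;0 0 1 0 0 0 52;0 -0.5 0.4 0 0 0 52;-0.2 -0.9 0 0 0 0 52;-0.3 -1 0 0 0 0 52"
}}

```text
t: 26.3
tcp_pos: [561.2, -136.3, 122.2]
orientation: [0.001, 0.734, 0.679, 0.0]
force: [0.3, -0.4, 0.5]
width: 0.605
gripper_force: 0.0
```

{"name": "servo_tool", "arguments": {
  "series": "-0.3 -1 0 0 0 0 52;-0.3 -1 0 0 0 0 52;-0.2 -1 0 0 0 0 52;-0.2 -1 0 0 0 0 52;-0.2 -1 0 0 0 0 52;0 -1 0 0 0 0 52;0 -0.8 0 0 0 0 52;0 -0.63 0 0 0 0 52;0 0 0 0 0 0 52"
}}

```text
t: 27.2
tcp_pos: [531.0, -322.8, 121.4]
orientation: [0.0, 0.735, 0.678, 0.0]
force: [-0.4, 0.1, 0.7]
width: 0.613
gripper_force: 0.0
```

Run:
```python
from h import *
tool((531.6,-320.9,22),-4.5)
p=shot('side','k1.png');shot('top','k1t.png')
a=cv2.imread('pics/k1.png')[180:340,270:430];b=cv2.imread('pics/k1t.png')[170:300,250:480]
cv2.imwrite('pics/k1c.png',np.hstack([cv2.resize(a,(360,360)),cv2.resize(b,(440,249)) if 0 else cv2.copyMakeBorder(cv2.resize(b,(440,249)),0,111,0,0,0)]))
```

```text
t 27.2 tcp [ 531.  -322.8  121.4] yaw -4.64 tilt [ 0. -0.] F [-0.4  0.1  0.7] w 52.3 g 0
shift/25 [ 0.02  0.08 -3.98]
turn 0.14
```

View pics/k1c.png

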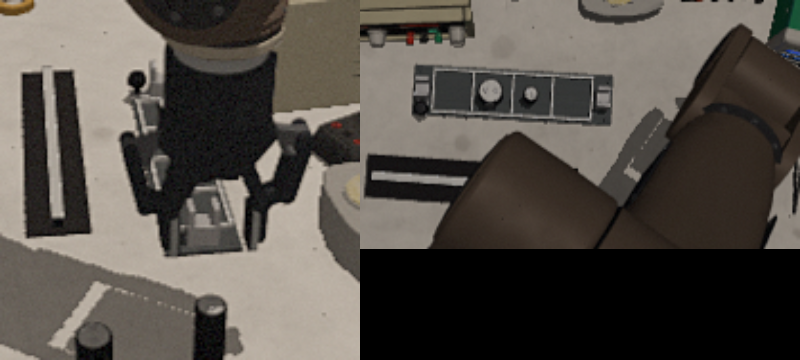

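Both cans stand in pockets 2 and 3, at (490,92) and (530,95). The gripper is above can_66, so I'm descending.

{"name": "servo_tool", "arguments": {
  "series": "0.02 0.08 -0.5 0 0 0 52;0 0 -0.9 0 0 0 52;0 0 -0.9 0 0 0 52;0 0 -0.8 0 0 0 52;0 0 -0.5 0 0 0 52;0 0 -0.35 0 0 0 52;0 0 0 0 0 0 52;0 0 0 0 0 0 38;0 0 0 0 0 0 26;0 0 0 0 0 0 20;0 0 0 0 0 0 20;0 0 0 0 0 0 20"
}}

```text
t: 28.5
tcp_pos: [532.1, -319.2, 23.8]
orientation: [0.001, 0.735, 0.678, 0.0]
force: [0.0, 1.6, 5.7]
width: 0.278
gripper_force: 58.6
```

Run:
```python
from h import *
tool((583.3,40.2,28),-4.5);print(np.round(sense()['qpos'],2))
```

```text
t 28.5 tcp [ 532.1 -319.2   23.8] yaw -4.55 tilt [ 0.001 -0.001] F [0.  1.6 5.7] w 23.7 g 59
shift/25 [ 2.05 14.38  0.17]
turn 0.05
[-0.65  0.74  1.73  0.    0.66 -0.57]
```

{"name": "servo_tool", "arguments": {
  "series": "0 0 0.2 0 0 0 20;0 0 0.5 0 0 0 20;0 0 0.9 0 0 0 20;0 0.3 1 0 0 0 20;0 0.6 1 0 0 0 20;0.1 0.9 0.8 0 0 0 20;0.1 1 0 0 0 0 20;0.1 1 0 0 0 0 20;0.1 1 0 0 0 0 20;0.1 1 0 0 0 0 20;0.1 1 0 0 0 0 20;0.1 1 0 0 0 0 20"
}}

```text
t: 29.7
tcp_pos: [549.2, -123.0, 133.8]
orientation: [0.0, 0.735, 0.678, 0.0]
force: [1.0, -0.2, -0.4]
width: 0.27
gripper_force: 58.8
```

{"name": "servo_tool", "arguments": {
  "series": "0.1 1 0 0 0 0 20;0.2 1 0 0 0 0 20;0.2 1 0 0 0 0 20;0.2 1 0 0 0 0 20;0.2 1 0 0 0 0 20;0.2 1 0 0 0 0 20;0.15 0.9 0 0 0 0 20;0.1 0.6 0 0 0 0 20;0 0.1 -0.4 0 0 0 20;0 0 -0.7 0 0 0 20;0 0 -0.8 0 0 0 20;0 0 0 0 0 0 20"
}}

```text
t: 30.9
tcp_pos: [581.6, 65.2, 82.9]
orientation: [-0.001, 0.735, 0.678, -0.002]
force: [-0.6, -0.5, -0.8]
width: 0.275
gripper_force: 58.8
```

Run:
```python
from h import *
tool((583.3,40.2,29.8),-4.5)
```

```text
t 30.9 tcp [581.6  65.2  82.9] yaw -4.59 tilt [-0.004 -0.   ] F [-0.6 -0.5 -0.8] w 23.5 g 59
shift/25 [ 0.07 -1.   -2.13]
turn 0.09
```

{"name": "servo_tool", "arguments": {
  "series": "0.04 -0.5 0 0 0 0 20;0.03 -0.5 0 0 0 0 20;0 0 -0.5 0 0 0 20;0 0 -0.7 0 0 0 20;0 0 -0.4 0 0 0 20;0 0 -0.2 0 0 0 20;0 0 -0.1 0 0 0 20;0 0 -0.06 0 0 0 20;0 0 0 0 0 0 20;0 0 0 0 0 0 20"
}}

```text
t: 31.9
tcp_pos: [584.9, 41.1, 36.7]
orientation: [0.0, 0.735, 0.679, 0.0]
force: [0.2, -0.3, -0.8]
width: 0.278
gripper_force: 58.8
```

{"name": "servo_tool", "arguments": {
  "series": "0 0 -0.06 0 0 0 20;0 0 0 0 0 0 20;0 0 0 0 0 0 20"
}}

```text
t: 32.2
tcp_pos: [584.7, 41.0, 34.9]
orientation: [0.0, 0.735, 0.678, 0.0]
force: [-0.5, -0.6, -0.6]
width: 0.275
gripper_force: 58.8
```

{"name": "servo_tool", "arguments": {
  "series": "0 0 -0.06 0 0 0 20;0 0 -0.06 0 0 0 20;0 0 0 0 0 0 20;0 0 0 0 0 0 20"
}}

```text
t: 32.6
tcp_pos: [584.7, 41.0, 31.7]
orientation: [-0.0, 0.735, 0.678, -0.0]
force: [-0.3, 0.2, -0.7]
width: 0.272
gripper_force: 58.8
```

{"name": "servo_tool", "arguments": {
  "series": "0 0 -0.04 0 0 0 20;0 0 0 0 0 0 20;0 0 0 0 0 0 20"
}}

```text
t: 32.9
tcp_pos: [584.7, 41.0, 30.8]
orientation: [0.0, 0.735, 0.678, 0.0]
force: [-0.1, -0.2, -0.2]
width: 0.274
gripper_force: 58.8
```

{"name": "servo_tool", "arguments": {
  "series": "0 0 -0.04 0 0 0 20;0 0 0 0 0 0 20;0 0 0 0 0 0 20"
}}

```text
t: 33.2
tcp_pos: [584.7, 41.0, 29.8]
orientation: [0.0, 0.735, 0.678, 0.0]
force: [0.4, 0.3, -0.6]
width: 0.274
gripper_force: 58.9
```

{"name": "servo_tool", "arguments": {
  "series": "0 0 -0.03 0 0 0 20;0 0 0 0 0 0 20;0 0 0 0 0 0 20"
}}

```text
t: 33.5
tcp_pos: [584.7, 41.0, 29.7]
orientation: [0.0, 0.735, 0.678, 0.0]
force: [-1.9, -0.3, 8.4]
width: 0.275
gripper_force: 59.7
```

{"name": "servo_tool", "arguments": {
  "series": "0 0 0 0 0 0 28;0 0 0 0 0 0 34;0 0 0 0 0 0 40;0 0 0 0 0 0 46;0 0 0.2 0 0 0 46;0 0 0.6 0 0 0 46;0 0 1 0 0 0 50;0 0 1 0 0 0 50;0 0 1 0 0 0 50;-0.2 -0.4 0.4 0 0 0 56;-0.4 -0.8 0 0 0 0 60;-0.5 -1 0 0 0 0 60"
}}

```text
t: 34.7
tcp_pos: [556.6, -14.6, 134.7]
orientation: [0.0, 0.734, 0.679, 0.0]
force: [0.0, 0.1, -0.9]
width: 0.704
gripper_force: 0.0
```

{"name": "servo_tool", "arguments": {
  "series": "-0.5 -1 0 0 0 0 60;-0.5 -1 0 0 0 0 60;-0.5 -1 0 0 0 0 60;-0.5 -1 0 0 0 0 60;-0.4 -1 0 0 0 0 60;-0.4 -1 0 0 0 0 60;-0.4 -1 0 0 0 0 60;-0.4 -1 0 0 0 0 60;-0.4 -1 0 0 0 0 60;-0.3 -1 0 0 0 0 60;-0.2 -0.9 0 0 0 0 60;-0.1 -0.6 0 0 0 0 60"
}}

```text
t: 35.9
tcp_pos: [441.1, -303.0, 134.2]
orientation: [-0.0, 0.735, 0.678, -0.0]
force: [0.5, 0.2, -0.4]
width: 0.697
gripper_force: 0.0
```

Run:
```python
from m import *
tool((440.2,-302.2,12),-4.5)
p=shot('side');P=cloud(p);A=near(P,440,-302,35,26,40);print(blob(A))
```

```text
t 35.9 tcp [ 441.1 -303.   134.2] yaw -4.63 tilt [-0. -0.] F [ 0.5  0.2 -0.4] w 59.5 g 0
shift/25 [-0.04  0.03 -4.89]
turn 0.13
[ 440.74314247 -301.68525437]
```

{"name": "servo_tool", "arguments": {
  "series": "0 0.04 -0.6 0 0 0 60;0 0 -1 0 0 0 60;0 0 -1 0 0 0 60;0 0 -0.9 0 0 0 60;0 0 -0.7 0 0 0 60;0 0 -0.4 0 0 0 60;0 0 -0.27 0 0 0 60;0 0 0 0 0 0 50;0 0 0 0 0 0 40;0 0 0 0 0 0 30;0 0 0 0 0 0 25;0 0 0 0 0 0 25"
}}

```text
t: 37.15
tcp_pos: [442.5, -300.7, 13.4]
orientation: [0.001, 0.735, 0.678, 0.0]
force: [-1.0, 0.9, 6.0]
width: 0.324
gripper_force: 58.6
```

{"name": "servo_tool", "arguments": {
  "series": "0 0 0 0 0 0 25;0 0 0 0 0 0 25"
}}

```text
t: 37.35
tcp_pos: [442.5, -300.7, 13.4]
orientation: [0.001, 0.735, 0.678, 0.0]
force: [-0.3, 1.5, 6.5]
width: 0.323
gripper_force: 58.6
```

Run:
```python
from h import *
tool((569.7,-133.2,18),-4.5)
```

```text
t 37.35 tcp [ 442.5 -300.7   13.4] yaw -4.55 tilt [ 0.001 -0.001] F [-0.3  1.5  6.5] w 27.6 g 59
shift/25 [5.09 6.7  0.19]
turn 0.05
```

{"name": "servo_tool", "arguments": {
  "series": "0 0 0.2 0 0 0 25;0 0 0.5 0 0 0 25;0.2 0.2 0.9 0 0 0 25;0.4 0.5 1 0 0 0 25;0.7 0.8 1 0 0 0 25;0.8 0.9 0 0 0 0 25;0.8 1 0 0 0 0 25;0.7 1 0 0 0 0 25;0.7 1 0 0 0 0 25;0.5 0.8 0 0 0 0 25;0.29 0.5 0 0 0 0 25;0 0 0 0 0 0 25"
}}

```text
t: 38.55
tcp_pos: [570.0, -131.8, 103.0]
orientation: [0.0, 0.734, 0.679, 0.0]
force: [-0.2, -0.4, -0.3]
width: 0.325
gripper_force: 59.2
```

Run:
```python
from h import *
tool((569.7,-133.2,19.4),-4.5)
```

```text
t 38.55 tcp [ 570.  -131.8  103. ] yaw -4.44 tilt [ 0.001 -0.   ] F [-0.2 -0.4 -0.3] w 27.7 g 59
shift/25 [-0.01 -0.06 -3.34]
turn -0.06
```

{"name": "servo_tool", "arguments": {
  "series": "0 -0.05 -0.4 0 0 0 25;0 0 -0.8 0 0 0 25;0 0 -0.8 0 0 0 25;0 0 -0.5 0 0 0 25;0 0 -0.3 0 0 0 25;0 0 -0.2 0 0 0 25;0 0 -0.1 0 0 0 25;0 0 -0.06 0 0 0 25;0 0 0 0 0 0 25;0 0 0 0 0 0 25"
}}

```text
t: 39.55
tcp_pos: [569.6, -134.2, 23.7]
orientation: [0.0, 0.735, 0.679, 0.0]
force: [0.5, -0.1, -0.6]
width: 0.322
gripper_force: 59.2
```

{"name": "servo_tool", "arguments": {
  "series": "0 0 -0.04 0 0 0 25;0 0 0 0 0 0 25;0 0 0 0 0 0 25"
}}

```text
t: 39.85
tcp_pos: [569.5, -134.2, 22.4]
orientation: [0.0, 0.735, 0.679, 0.0]
force: [0.4, 0.7, -0.9]
width: 0.322
gripper_force: 59.2
```

{"name": "servo_tool", "arguments": {
  "series": "0 0 -0.04 0 0 0 25;0 0 -0.04 0 0 0 25;0 0 0 0 0 0 25;0 0 0 0 0 0 25"
}}

```text
t: 40.25
tcp_pos: [569.4, -134.2, 20.3]
orientation: [-0.0, 0.735, 0.678, -0.0]
force: [0.8, -0.4, -0.6]
width: 0.322
gripper_force: 59.2
```

{"name": "servo_tool", "arguments": {
  "series": "0 0 -0.03 0 0 0 25;0 0 0 0 0 0 25;0 0 0 0 0 0 25"
}}

```text
t: 40.55
tcp_pos: [569.4, -134.2, 19.5]
orientation: [0.0, 0.735, 0.678, 0.0]
force: [-0.4, -0.8, -0.4]
width: 0.323
gripper_force: 59.2
```

{"name": "servo_tool", "arguments": {
  "series": "0 0 -0.03 0 0 0 25;0 0 0 0 0 0 25;0 0 0 0 0 0 25"
}}

```text
t: 40.85
tcp_pos: [569.5, -134.2, 19.4]
orientation: [0.0, 0.735, 0.678, 0.0]
force: [-1.3, 1.2, 6.6]
width: 0.324
gripper_force: 59.9
```

Contact. I'm releasing and retreating up and to the side.

{"name": "servo_tool", "arguments": {
  "series": "0 0 0 0 0 0 33;0 0 0 0 0 0 38;0 0 0 0 0 0 44;0 0 0 0 0 0 50;0 0 0.2 0 0 0 50;0 0 0.5 0 0 0 50;0 0 0.9 0 0 0 50;0 0 1 0 0 0 50;0 0 1 0 0 0 50;0 -0.5 1 0 0 0 50;-0.4 -0.8 0 0 0 0 50;-0.4 -1 0 0 0 0 50"
}}

```text
t: 42.05
tcp_pos: [549.6, -191.9, 135.9]
orientation: [0.001, 0.734, 0.679, 0.001]
force: [0.5, 0.1, -0.8]
width: 0.586
gripper_force: 0.0
```

{"name": "servo_tool", "arguments": {
  "series": "-0.4 -1 0 0 0 0 50;-0.4 -1 0 0 0 0 50;0 -1 0 0 0 0 50;0 -1 0 0 0 0 50;0 -1 0 0 0 0 50;0 -1 0 0 0 0 50;0 -0.5 0 0 0 0 50;0 0 0 0 0 0 50"
}}

```text
t: 42.85
tcp_pos: [529.3, -355.3, 134.3]
orientation: [0.0, 0.735, 0.678, 0.0]
force: [-1.0, 0.2, 0.9]
width: 0.585
gripper_force: 0.0
```

Run:
```python
from h import *
tool()
shot('side','e.png');shot('top','et.png')
a=cv2.imread('pics/e.png')[160:320,260:430];b=cv2.imread('pics/et.png')[180:300,170:420]
cv2.imwrite('pics/ec.png',np.vstack([cv2.resize(b,(600,288)),cv2.copyMakeBorder(cv2.resize(a,(330,310)),0,0,0,270,0)]))
```

```text
t 42.85 tcp [ 529.3 -355.3  134.3] yaw -4.64 tilt [ 0.001 -0.001] F [-1.   0.2  0.9] w 50.0 g 0
```

View pics/ec.png

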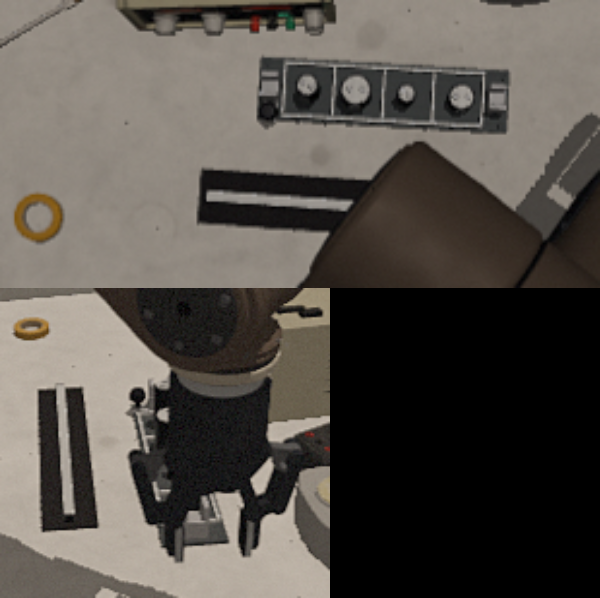

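The top view shows all four cans upright in their pockets, at (307,86), (355,90), (405,94) and (460,97), with the tallest next to the knob. The bar is on the mat and the tape roll hasn't moved. I'm handing in.

```bash
python3 -c "
from h import *
print(finish_job())"
```

```text
the job is handed in; nothing more can be done
None
```

The job is handed in after about 43 s of robot time: the bar lies along the middle of the mat, the four cans stand upright in the rack with the tallest at the knob, and the tape roll and heat sink were not touched.

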